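# Key in a tube reading and hold the carriage at the detent

## Task

Start a reading on the sample reader: with the tube carriage still at home, press the round key, then the long bar key, then the square key on the console, each fully down and one at a time. Then take the carriage's black handle post, slide the carriage along its rail away from the spring drum until you feel the reading head's ball click into the carriage's notch, without running on past it, and finish while still holding it there with the fingers, because its spring pulls it back if you let go; leave the other things on the bench undisturbed.

Things in the scene. Friction and masses are not known exactly. Their poses are not given: they have to be found in the camera images.
- console: Grey key console, 120 (x) x 180 (y) x 30 mm high, fixed on the table. Origin: centre of its underside; y along the row of three keys, z up. Which key is in which of the three places varies.
- round_top (a point): Large round key, white cap 32 mm across. The cap is 14 mm tall on a black 46 x 44 mm module plate whose top is 36 mm above the table; modules stand 50 mm apart in one row along the console's y. Origin of this point: centre of the cap's top face (50 mm above the table); x, y, z as the console's.
- key_round (a joint): Large round key, white cap 32 mm across. Travel of this key, 0 = up, 0.006 m = fully down; a spring takes 2 N to start and 5 N when fully down; it counts as pressed beyond 4.5 mm, and springs back.
- pin_round (a joint): Tell-tale of the round key. White tell-tale pin, 5 mm across, in the far left corner (+x, +y: 17 mm and 17 mm from the key's centre) of this key's module. 0 = standing 6 mm proud (not pressed yet); it goes down with the key's first press and stays down, at about 0.006 m, as a record. The robot does not touch it.
- bar_top (a point): Long bar key, white cap 38 mm (x) by 11 mm (y). The cap is 14 mm tall on a black 46 x 44 mm module plate whose top is 36 mm above the table; modules stand 50 mm apart in one row along the console's y. Origin of this point: centre of the cap's top face (50 mm above the table); x, y, z as the console's.
- key_bar (a joint): Long bar key, white cap 38 mm (x) by 11 mm (y). Travel of this key, 0 = up, 0.006 m = fully down; a spring takes 2 N to start and 5 N when fully down; it counts as pressed beyond 4.5 mm, and springs back.
- pin_bar (a joint): Tell-tale of the bar key. White tell-tale pin, 5 mm across, in the far left corner (+x, +y: 17 mm and 17 mm from the key's centre) of this key's module. 0 = standing 6 mm proud (not pressed yet); it goes down with the key's first press and stays down, at about 0.006 m, as a record. The robot does not touch it.
- square_top (a point): Small square key, white cap 17 x 17 mm. The cap is 14 mm tall on a black 46 x 44 mm module plate whose top is 36 mm above the table; modules stand 50 mm apart in one row along the console's y. Origin of this point: centre of the cap's top face (50 mm above the table); x, y, z as the console's.
- key_square (a joint): Small square key, white cap 17 x 17 mm. Travel of this key, 0 = up, 0.006 m = fully down; a spring takes 2 N to start and 5 N when fully down; it counts as pressed beyond 4.5 mm, and springs back.
- pin_square (a joint): Tell-tale of the square key. White tell-tale pin, 5 mm across, in the far left corner (+x, +y: 17 mm and 17 mm from the key's centre) of this key's module. 0 = standing 6 mm proud (not pressed yet); it goes down with the key's first press and stays down, at about 0.006 m, as a record. The robot does not touch it.
- rail: Sample transport rail, fixed: grey base plate 140 (x) x 400 (y) x 12 mm with two steel rods along y between aluminium end blocks (40 mm high). Origin: centre of its underside. The carriage slides along the rail's y axis; +y is away from the black spring drum at the -y end, which is the home end.
- carriage (a joint): Travel of the carriage from home along the rail's +y, m: 0 = home (where it starts), 0.24 = far end stop. A return spring pulls it home all the way with 6.5 N at home rising to 9.5 N at the far stop, stronger than the detent, so it runs back if let go.
- handle (a point): Centre of the top face of the carriage's upright black handle post, 20 (x) x 18 mm (y), top 94 mm above the table, free for 58 mm above the carriage plate (76 x 100 mm, top 34 mm above the table); axes as the rail's. It stands 22 mm to the -x side of the rail's centre line; 43 mm from it in +x is a row of five green-capped tubes in a blue rack, tops 97 mm above the table.
- notch (a point): Groove in the middle of the strip on the carriage's +x flank, at the same rail-y as handle; axes as the rail's. The ball sits in the groove when this point and ball_point have the same rail-y. From 50 mm to 18 mm before that the ball climbs a gentle ramp (about 1 N more push), then runs level on the strip up to 5 mm before the notch.
- head: White reading head, 40 x 50 mm, 60 mm tall on an aluminium foot, clamped on the rail's far (+x) edge, 98 mm high above the rail's base plate in all; its black slit faces the tubes. Its place along the rail varies. Origin: underside centre of the foot, on the rail's base plate (12 mm above the table), 65 mm to the +x side of the rail's centre line; axes as the rail's.
- ball_point (a point): Sprung steel detent ball, 10 mm across, standing out of the head's foot towards the carriage. This point: centre of the ball when fully out, axes as the rail's. Felt at the handle: in the last 5 mm before the notch the ball pulls the carriage on with about 2 N; beyond it it holds back with about 4 N (the push needed steps up 5 to 6 N within 3 mm), until it climbs out 5 mm past the notch.
- rack: Bystander: loose blue tube rack 66 x 126 mm, 50 mm high, with green-capped tubes to 90 mm. Origin: underside centre.
- bottle: Bystander: loose white bottle with green cap, 84 mm across, 170 mm high. Origin: underside centre.
- beaker: Bystander: loose white plastic beaker, 52 mm across, 70 mm high, on the robot's side of the rail near its +y end. Origin: underside centre.
- vialbox: Bystander: loose cardboard box 60 x 80 mm, 29 mm high, on the robot's side of the rail. Origin: underside centre.
- tipbox: Bystander: loose grey and clear box 60 x 80 mm, 50 mm high. Origin: underside centre.
- jar: Bystander: loose amber jar with black lid, 60 mm across, 85 mm high. Origin: underside centre.
- pipette: Bystander: loose white and grey hand pipette lying down, 240 mm long, 26 mm high. Origin: on the table under its middle.

How it is judged:
On the way, in this order (a step that is already met when the one before it is completed fails the run):
1. round key fully down alone, carriage home (value of joint key_round above 0.0045 m and value of joint each of key_bar, key_square below 0.002 m and value of joint carriage below 0.008 m), for 0.05 s.
2. then bar key fully down alone, carriage home (value of joint key_bar above 0.0045 m and value of joint each of key_round, key_square below 0.002 m and value of joint carriage below 0.008 m), for 0.05 s.
3. then square key fully down alone, carriage home (value of joint key_square above 0.0045 m and value of joint each of key_round, key_bar below 0.002 m and value of joint carriage below 0.008 m), for 0.05 s.
4. carriage at the notch, held by the fingers (y of notch in the frame of ball_point between -0.0025 and 0.0025 m and contact force between the fingers and carriage above 2 N), for 0.3 s.
At the end, for the whole second after the job is handed in: The carriage's notch is within 2.5 mm of the head's ball along the rail, the carriage is still (under 10 mm/s) and the fingers press on it with more than 2 N; all three tell-tale pins are down and all keys are up again (all of step 4 and velocity of joint carriage between -0.01 and 0.01 m/s and value of joint each of pin_round, pin_bar, pin_square above 0.004 m and value of joint each of key_round, key_bar, key_square below 0.002 m); the arm keeps its last pose, push and grip.
It fails at once if a key is pressed out of order (bar before round, or square before bar) ((value of joint pin_bar above 0.003 m and value of joint pin_round below 0.0025 m) or (value of joint pin_square above 0.003 m and value of joint pin_bar below 0.0025 m)).
It fails at once if two keys are down together (value of joint each of key_round, key_bar above 0.003 m or value of joint each of key_bar, key_square above 0.003 m or value of joint each of key_round, key_square above 0.003 m).
It fails at once if a key is pressed while the carriage is away from home (value of joint carriage above 0.02 m and value of joint any of key_round, key_bar, key_square above 0.003 m).
It fails at once if the carriage is run more than 12 mm past the notch (y of notch in the frame of ball_point above 0.012 m).
It fails at once if a bystander is shoved more than 30 mm or tipped over (distance of any of rack, bottle, beaker, vialbox, tipbox, jar, pipette from where it was at the start of the episode above 0.03 m or angle between any of rack, bottle, beaker, vialbox, tipbox, jar, pipette's own z axis and vertical above 0.5 rad).
It also fails if it takes over 61 s, if anything falls off the work surface, if the arm or the gripper's body presses on something with over 40 N, if the wrist force passes 120 N, or if a joint passes its speed limit or range.

## Robot

A 6-joint arm with a two-finger parallel gripper is mounted at the origin on the work surface. World frame = base frame: x ahead of the robot, y to its left, z up, the work surface at z = 0. Lengths are in m, angles in rad, forces in N, time in s.
With the tool pointing down it reaches from about 0.35 to 0.85 m from the base axis. Payload 8.1 kg.
Tool frame: the origin (TCP) lies between the finger pads; the fingertips stand 25 mm ahead of it and the grasp point (between the pads) lies 6 mm ahead of it (robot.tip_extent is the distance from the TCP to the fingertips, in m); z points along the fingers, y is the direction in which the jaws open and shut (so a half turn about z gives the same grasp; the last joint's range is limited). The gripper opens to 93 mm and grips with 3 to 60 N. Pads are 15 mm wide; open, the fingers measure 128 mm over their backs; the gripper's body (75 mm by 188 mm) begins 65 mm behind the grasp point.
Start: joints at [-1.245, 0.13, 1.488, -0, 1.523, -0.085], TCP at [0.24, -0.55, 0.204] pointing down, gripper open.
Joint ranges: [-2.96, 2.96], [-0.89, 2.26], [0.02, 2.5], [-1.34, 4.48], [0, 2.73], [-2.66, 2.66]. Speed limits (rad/s): [2.39, 2.39, 2.79, 3.14, 3.14, 3.14].

## Interface

Orientations are given as a rotation vector (axis times angle).
In Python, from plant import robot gives the robot as it stands.
- The arm moves only by the tool drive_tool, never from a script. Its argument "increments" is a list of rows, each a list of 7 numbers: the closure, from 0 (fully open) to 1 (shut), then the shift along the world's x, y, z in units of 25 mm (1.0 is 25 mm), then the turn, a rotation vector about the world's x, y, z in rad. In form: [[gripper, dx, dy, dz, rx, ry, rz], ...]. A call has 1 to 20 rows; each row is the pose to reach, as a shift and turn from the pose commanded when the call began; what a row does not reach only later rows make up. A row lasts 1/12 s, in which the tool goes at most 41.7 mm and 7.16 degrees, less where a joint would pass 70% of its speed; a pose out of reach is approached as far as the arm can. A call with a gripper value outside its range is refused whole. The fingers move at their own pace and stop on an object; "squeeze" is the grip in N (left out, the last holds). Time passes only in rows, so rows that repeat a pose let the fingers close. It gives the time, the measured TCP pose, the force and the opening at its end, in the units of the state.
- robot.read_state(): the state, without advancing time (a new reading comes with each control period).
- robot.read_camera(name): name is "scene" or "top" or "wrist"; returns a dict with "image" (400x640x3 uint8, red, green, blue), "fx", "fy", "cx", "cy" (pixels), "dist" ([k1, k2, p1, p2, k3] as OpenCV has them; the pictures are not rectified), "T" (4x4, takes a point from camera to world coordinates); the wrist camera has in their place "mount" (4x4, takes a point from camera to tool coordinates, whose origin is the TCP and whose axes are the flange's). Camera axes: x right, y down, z forward; pixel columns grow to the right and rows downward; lengths in m; the calibration is good to about 2 mm. A picture is of the moment at which its call begins: read the wrist's pose just before it. There is no depth.
- robot.close_job(): hands the job in, once; it reports no verdict.
The state is a dict: "t": time; "q": joint angles; "dq": joint speeds; "joint_torque": joint torques, N m; "tool_pos": TCP position; "orientation": TCP orientation; "force": force on the tool from outside, world axes, zero at the start; "wrist_torque": the same for the moment, N m; "opening": finger opening in m.
Only numpy, scipy, OpenCV 4.12 (cv2) and the standard library are available. Lean on these libraries where they do the work, as an engineer would, in place of code of your own. Each camera call takes 0.05 s, during which the arm holds its last target.

## Working session

There is one attempt and no reset: what is moved stays moved. The work goes in short steps, Python scripts to look and compute and a tool call to move; the robot and the scene stay as the last step left them, time stands still between calls to the robot, and variables do not carry over. Pictures are saved under pics/ and viewed, and the job is handed in when it is done.

Besides the shell and the picture viewer there is one more tool, called after "Emit:" as name(argument=value, ...) on one line, values as JSON. drive_tool: Moves the arm, as the interface text tells. Its arguments: {"type":"object","properties":{"increments":{"type":"array"},"squeeze":{"type":"number"}},"required":["increments"]}

```bash
ls; mkdir -p pics
python3 - <<'E'
from plant import robot
import cv2,numpy as np
for n in ["scene","top"]:
    c=robot.read_camera(n)
    cv2.imwrite(f"pics/{n}0.png",c["image"][:,:,::-1])
    print(n,{k:(np.round(v,4).tolist()) for k,v in c.items() if k!="image"})
s=robot.read_state();print(s)
E
```

```text
pics
scene {'fx': 370.4188, 'fy': 370.4188, 'cx': 320.305, 'cy': 197.9489, 'dist': [-0.0803, 0.0, 0.0, 0.0, 0.0], 'T': [[0.2917, 0.5782, -0.762, 1.343], [0.9564, -0.1614, 0.2436, -0.2536], [0.0179, -0.7998, -0.6, 0.6924], [0.0, 0.0, 0.0, 1.0]]}
top {'fx': 403.9213, 'fy': 403.9213, 'cx': 320.518, 'cy': 195.7484, 'dist': [-0.0964, 0.0, 0.0, 0.0, 0.0], 'T': [[-0.0107, -0.9844, 0.1754, 0.3697], [-0.9999, 0.0093, -0.0087, 0.0081], [0.0069, -0.1755, -0.9845, 1.1457], [0.0, 0.0, 0.0, 1.0]]}
{'t': 0.1, 'q': array([-1.24538823e+00,  1.31110413e-01,  1.48915332e+00, -1.84562564e-05,
        1.52298628e+00, -8.54135239e-02]), 'dq': array([-4.37329081e-04, -3.51806363e-03, -3.63659556e-03, -5.82470298e-05,
        1.69297447e-03, -1.01449689e-03]), 'joint_torque': array([ 8.93850411e-04, -5.61339605e+01, -4.93100309e+01,  7.70377717e-02,
        2.90238712e-02, -5.61485126e-05]), 'tool_pos': array([ 0.23945422, -0.54956978,  0.20268693]), 'orientation': array([-3.07393882e+00, -6.40454818e-01,  3.40218575e-04]), 'force': array([-0.09717962,  0.215366  , -0.26945961]), 'wrist_torque': array([-0.00387723, -0.02611896,  0.03083432]), 'opening': 0.09284419995919801}
```

View pics/scene0.png

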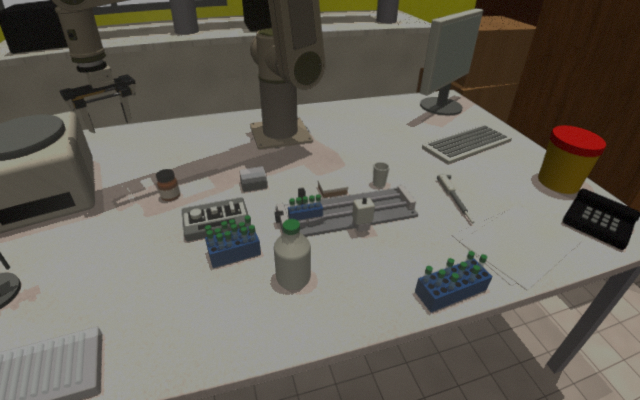

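View pics/top0.png

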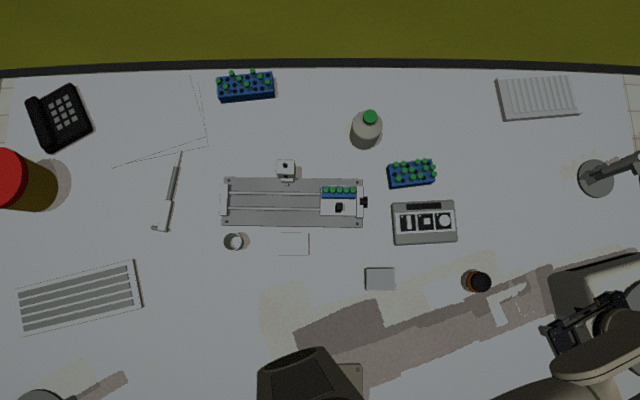

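The top view shows the rail at about (220–365, 178–228), the drum at (364,202), the handle at (339,208) and the head at (286,168). The console is at (424,222), with its keys left to right bar, square, round. I'll zoom in next.

Run:
```python
import cv2,numpy as np
a=cv2.imread("pics/top0.png")
A=cv2.resize(a[150:250,210:370],None,fx=5,fy=5,interpolation=cv2.INTER_CUBIC)
B=cv2.resize(a[190:255,380:470],None,fx=8,fy=8,interpolation=cv2.INTER_CUBIC)
cv2.imwrite("pics/zA.png",A);cv2.imwrite("pics/zB.png",B)
```

```text
(no output)
```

View pics/zA.png

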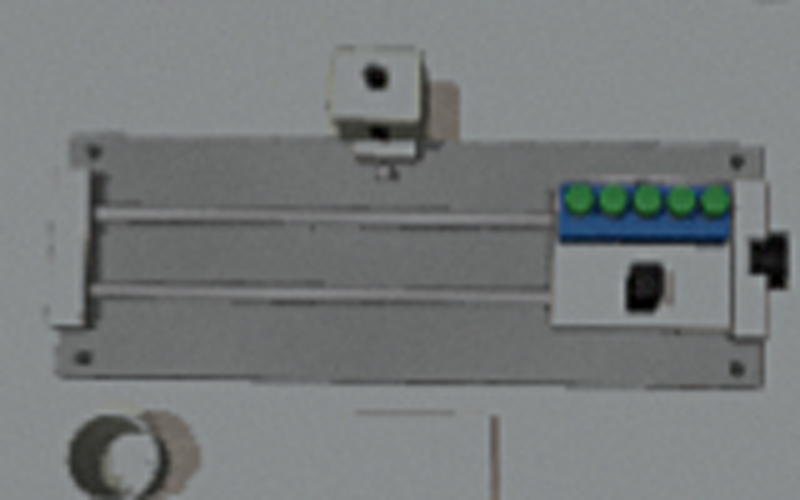

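View pics/zB.png

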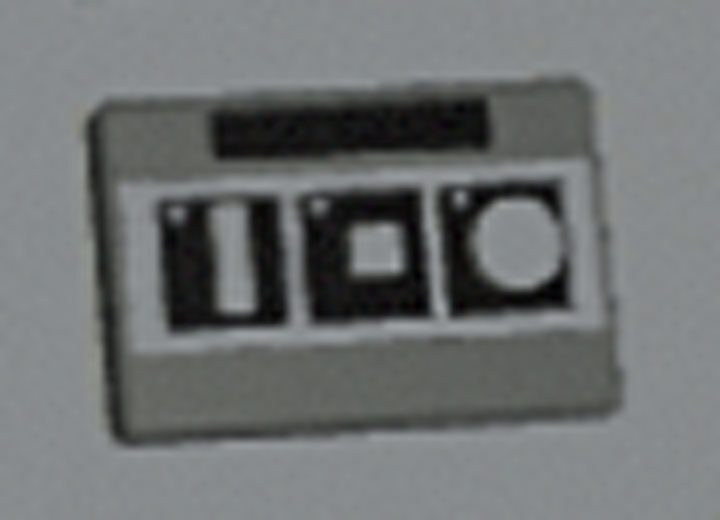

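```bash
cat > h.py <<'E'
import numpy as np,cv2
from scipy.spatial.transform import Rotation as R
from plant import robot
def T_of(c,s=None):
    if "T" in c: return np.array(c["T"])
    M=np.eye(4);M[:3,:3]=R.from_rotvec(s["orientation"]).as_matrix();M[:3,3]=s["tool_pos"]
    return M@np.array(c["mount"])
def cast(c,T,px,z):
    K=np.array([[c["fx"],0,c["cx"]],[0,c["fy"],c["cy"]],[0,0,1.]])
    p=cv2.undistortPoints(np.array(px,float).reshape(-1,1,2),K,np.array(c["dist"],float)).reshape(-1,2)
    d=np.c_[p,np.ones(len(p))]@T[:3,:3].T
    o=T[:3,3]
    return o+d*((z-o[2])/d[:,2])[:,None]
def proj(c,T,P):
    K=np.array([[c["fx"],0,c["cx"]],[0,c["fy"],c["cy"]],[0,0,1.]])
    Ti=np.linalg.inv(T);r,_=cv2.Rodrigues(Ti[:3,:3])
    return cv2.projectPoints(np.array(P,float).reshape(-1,3),r,Ti[:3,3],K,np.array(c["dist"],float))[0].reshape(-1,2)
E
python3 - <<'E'
from h import *
c=robot.read_camera("top");T=T_of(c)
B=lambda x,y:((x+.5)/8-.5+380,(y+.5)/8-.5+190)
A=lambda x,y:((x+.5)/5-.5+210,(y+.5)/5-.5+150)
np.set_printoptions(precision=4,suppress=True)
print("keys bar,sq,round",cast(c,T,[B(232,258),B(376,248),B(518,243)],.05))
print("plates",cast(c,T,[B(222,263),B(365,257),B(508,246)],.036))
print("handle",cast(c,T,[A(645,281)],.094))
print("rail corners TL,TR,BL,BR",cast(c,T,[A(72,135),A(763,146),A(57,377),A(763,388)],.012))
print("head top TL TR BL BR",cast(c,T,[A(336,48),A(420,50),A(332,122),A(424,122)],.110))
print("foot/ball",cast(c,T,[A(387,172)],.03), "caps",cast(c,T,[A(580,198),A(715,198)],.097))
print("beaker",cast(c,T,[A(118,455)],.07))
c=robot.read_camera("wrist");print({k:np.round(v,4).tolist() for k,v in c.items() if k!="image"})
cv2.imwrite("pics/w0.png",c["image"][:,:,::-1])
E
```

```text
keys bar,sq,round [[ 0.49   -0.2422  0.05  ]
 [ 0.4928 -0.2925  0.05  ]
 [ 0.4939 -0.3423  0.05  ]]
plates [[ 0.4899 -0.2418  0.036 ]
 [ 0.4913 -0.2922  0.036 ]
 [ 0.4945 -0.3432  0.036 ]]
handle [[ 0.5297 -0.0485  0.094 ]]
rail corners TL,TR,BL,BR [[ 0.6304  0.2762  0.012 ]
 [ 0.6201 -0.1224  0.012 ]
 [ 0.4903  0.2804  0.012 ]
 [ 0.4805 -0.1184  0.012 ]]
head top TL TR BL BR [[0.6537 0.1138 0.11  ]
 [0.6521 0.0692 0.11  ]
 [0.6134 0.1155 0.11  ]
 [0.613  0.067  0.11  ]]
foot/ball [[0.603  0.0924 0.03  ]] caps [[ 0.574  -0.0148  0.097 ]
 [ 0.5733 -0.0863  0.097 ]]
beaker [[0.4422 0.2325 0.07  ]]
{'fx': 275.8884, 'fy': 275.8884, 'cx': 319.7442, 'cy': 199.7383, 'dist': [-0.025, 0.0, 0.0, 0.0, 0.0], 'mount': [[-0.0, -0.9705, -0.241, 0.0661], [1.0, -0.0001, 0.0002, 0.0015], [-0.0002, -0.241, 0.9705, -0.1823], [0.0, 0.0, 0.0, 1.0]]}
```

Emit:
drive_tool(increments=[[1,0.5,0.5,0,0,0,-0.04],[1,1.5,1.5,0,0,0,-0.08],[1,2.8,2.8,0,0,0,-0.12],[1,4.2,4.3,0,0,0,-0.16],[1,5.6,5.7,0,0,0,-0.2],[1,7,7.1,0,0,0,-0.24],[1,8.3,8.4,0,0,0,-0.28],[1,9.2,9.4,0,0,0,-0.32],[1,9.8,10,0,0,0,-0.35],[1,10.1,10.3,0,0,0,-0.37],[1,10.1,10.3,0,0,0,-0.37],[1,10.1,10.3,0,0,0,-0.37],[1,10.1,10.3,0,0,0,-0.37]], squeeze=30)

```text
t: 1.28
tool_pos: [0.4915, -0.2931, 0.2034]
orientation: [3.141, 0.065, -0.001]
force: [-0.2, 0.5, -0.6]
opening: 0.011
```

Run:
```python
from h import *
np.set_printoptions(precision=4,suppress=True)
s=robot.read_state();c=robot.read_camera("wrist");T=T_of(c,s)
np.savez("w1.npz",T=T);print(s["t"],s["tool_pos"],R.from_rotvec(s["orientation"]).as_matrix(),s["force"],s["opening"],s["q"])
im=c["image"][:,:,::-1].copy()
cv2.imwrite("pics/w1.png",im)
P=[[.49,-.2422,.05],[.4928,-.2925,.05],[.4939,-.3423,.05]]
print(proj(c,T,P))
```

```text
1.2833 [ 0.4915 -0.2931  0.2034] [[ 0.9992  0.0412 -0.0007]
 [ 0.0412 -0.9992 -0.0002]
 [-0.0007  0.0001 -1.    ]] [-0.2454  0.4621 -0.601 ] 0.011017982512799814 [-0.6269  0.0565  1.5672 -0.0006  1.5184  0.9027]
[[277.3788 186.1728]
 [318.0273 185.585 ]
 [358.2153 186.3429]]
```

View pics/w1.png

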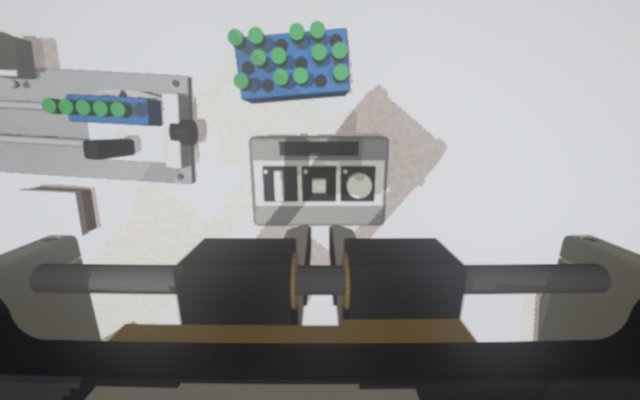

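The caps show at bar (278,186), square (319,186) and round (359,185), within about 1 px of where the top-camera estimate puts them. Pressing round first.

Emit:
drive_tool(increments=[[1,0.03,-0.7,-0.6,0,0,0],[1,0.06,-1.4,-1.6,0,0,0],[1,0.1,-1.96,-2.9,0,0,0],[1,0.1,-1.96,-4.0,0,0,0],[1,0.1,-1.96,-4.7,0,0,0],[1,0.1,-1.96,-4.95,0,0,0],[1,0.1,-1.96,-5.1,0,0,0],[1,0.1,-1.96,-5.2,0,0,0],[1,0.1,-1.96,-5.25,0,0,0],[1,0.1,-1.96,-5.3,0,0,0],[1,0.1,-1.96,-5.35,0,0,0],[1,0.1,-1.96,-5.4,0,0,0],[1,0.1,-1.96,-5.4,0,0,0],[1,0.1,-1.96,-5.4,0,0,0]])

```text
t: 2.5
tool_pos: [0.4948, -0.3415, 0.0689]
orientation: [3.141, 0.064, 0.0]
force: [-0.6, -0.2, 0.1]
opening: 0.0007
```

Run:
```python
from h import *
np.set_printoptions(precision=4,suppress=True)
s=robot.read_state();print(s["tool_pos"],s["force"],s["opening"])
c=robot.read_camera("wrist");T=T_of(c,s)
cv2.imwrite("pics/w2.png",c["image"][:,:,::-1])
print(robot.tip_extent, robot.read_state()["force"])
c=robot.read_camera("scene");a=c["image"][:,:,::-1]
cv2.imwrite("pics/s2.png",cv2.resize(a[170:270,150:300],None,fx=5,fy=5,interpolation=cv2.INTER_CUBIC))
```

```text
[ 0.4948 -0.3415  0.0689] [-0.6404 -0.2333  0.0769] 0.0006925042866723545
0.025 [ 0.1699  0.0344 -0.0284]
```

View pics/w2.png

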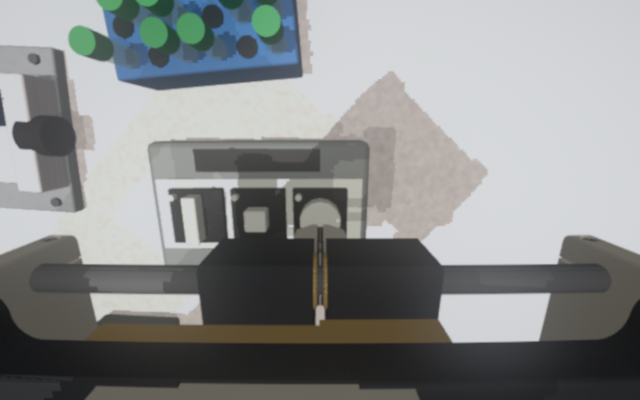

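View pics/s2.png

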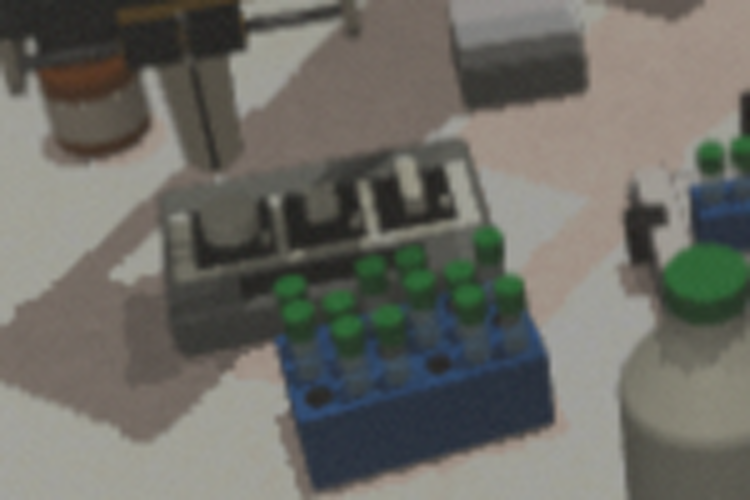

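Run:
```python
from h import *
np.set_printoptions(precision=4,suppress=True)
s=robot.read_state();p=s["tool_pos"]
P=[[.4939,-.3423,.05],[p[0],p[1],p[2]-.025],[.4928,-.2925,.05],[.49,-.2422,.05]]
c=robot.read_camera("wrist");print(proj(c,T_of(c,s),P))
for n in["scene","top"]:
    c=robot.read_camera(n);q=proj(c,T_of(c),P);print(n,q,(q-[150,170])*5)
cv2.imwrite("pics/t2.png",cv2.resize(c["image"][180:280,370:500,::-1],None,fx=6,fy=6,interpolation=cv2.INTER_CUBIC))
```

```text
[[318.6712 222.0744]
 [317.815  218.5212]
 [253.7123 220.8844]
 [188.679  221.7133]]
scene [[195.4608 211.4246]
 [196.153  213.3049]
 [213.7166 208.1721]
 [231.7591 204.5943]] [[227.304  207.123 ]
 [230.7652 216.5247]
 [318.583  190.8605]
 [408.7955 172.9715]]
top [[444.3006 219.9363]
 [443.342  219.901 ]
 [426.5763 220.5723]
 [408.5555 221.8208]] [[1471.5029  249.6816]
 [1466.71    249.505 ]
 [1382.8813  252.8613]
 [1292.7776  259.1038]]
```

View pics/t2.png

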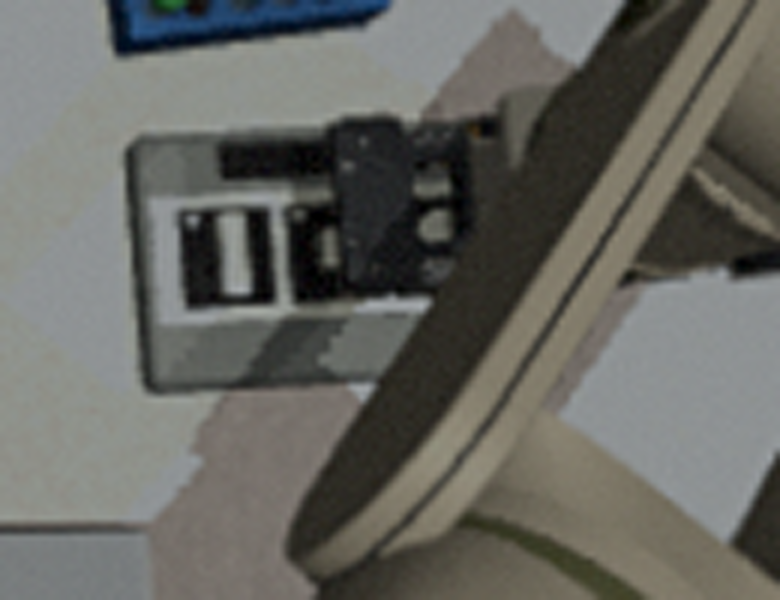

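Run:
```python
from h import *
np.set_printoptions(precision=1,suppress=True)
s=robot.read_state();p=s["tool_pos"];print(p*1000)
P=[[p[0],p[1],z] for z in (.044,.05,.056,.062,.068,.074)]
c=robot.read_camera("wrist");print(proj(c,T_of(c,s),P))
cv2.imwrite("pics/w3.png",cv2.resize(c["image"][180:280,270:400,::-1],None,fx=6,fy=6,interpolation=cv2.INTER_CUBIC))
c=robot.read_camera("scene");q=proj(c,T_of(c),P);print((q-[150,170])*5)
```

```text
[ 494.7 -341.6   68.7]
[[317.8 218.6]
 [317.8 221. ]
 [317.7 223.6]
 [317.7 226.3]
 [317.6 229.1]
 [317.5 232.2]]
[[230.7 216.2]
 [228.7 207.8]
 [226.7 199.2]
 [224.6 190.7]
 [222.6 182.1]
 [220.6 173.4]]
```

View pics/w3.png

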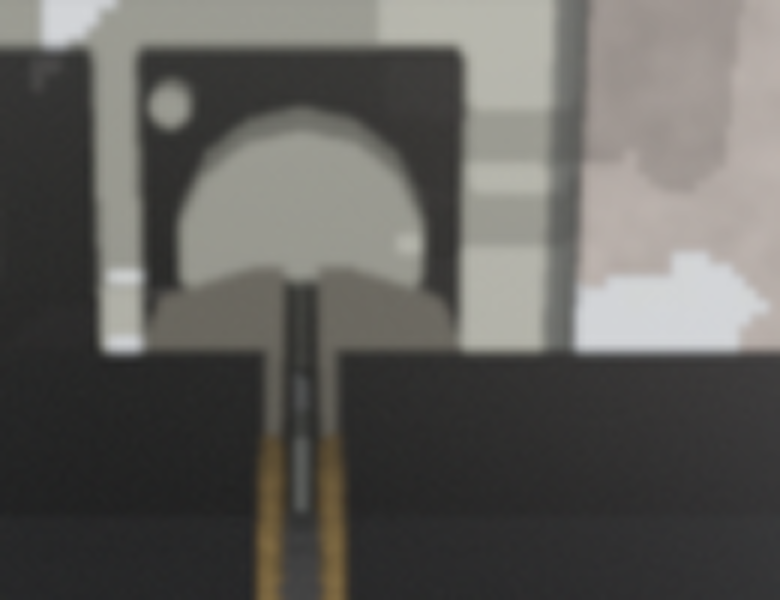

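No contact yet: the force is about 0 and both cameras show the tips well above the cap, at about z=0.075–0.085, not the 0.044 I worked out. I'll go down slowly and watch the force.

Emit:
drive_tool(increments=[[1,0,0,-0.15,0,0,0],[1,0,0,-0.3,0,0,0],[1,0,0,-0.45,0,0,0],[1,0,0,-0.6,0,0,0],[1,0,0,-0.7,0,0,0],[1,0,0,-0.8,0,0,0],[1,0,0,-0.8,0,0,0]])

```text
t: 3.43
tool_pos: [0.4942, -0.3412, 0.0478]
orientation: [-3.14, -0.064, 0.001]
force: [0.5, 0.7, 0.2]
opening: 0.0007
```

```bash
cat > look.py <<'E'
from h import *
import sys
np.set_printoptions(precision=4,suppress=True)
n=sys.argv[1]
s=robot.read_state();print(s["t"],s["tool_pos"],s["force"],s["opening"])
c=robot.read_camera("wrist")
a=cv2.resize(c["image"][150:280,170:430,::-1],None,fx=3,fy=3,interpolation=cv2.INTER_CUBIC)
c=robot.read_camera("scene")
b=cv2.resize(c["image"][180:250,170:300,::-1],(780,420)[:2],interpolation=cv2.INTER_CUBIC)
cv2.imwrite(f"pics/{n}.png",cv2.resize(np.vstack([a,b[:,:780]]),(585,607))[:600])
E
python3 look.py k1
```

```text
3.4333 [ 0.4942 -0.3412  0.0478] [0.5291 0.6738 0.1966] 0.0006819239384609803
```

View pics/k1.png

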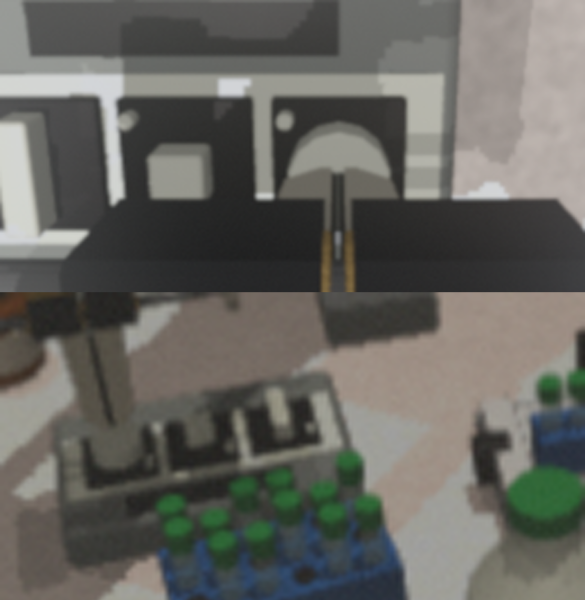

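The tips are now just above the cap, still with no force. Continuing in small steps.

Emit:
drive_tool(increments=[[1,0,0,-0.05,0,0,0],[1,0,0,-0.1,0,0,0],[1,0,0,-0.15,0,0,0],[1,0,0,-0.2,0,0,0],[1,0,0,-0.2,0,0,0]])

```text
t: 3.95
tool_pos: [0.4944, -0.3414, 0.0433]
orientation: [-3.141, -0.064, 0.001]
force: [0.2, -0.3, -0.4]
opening: 0.0001
```

Emit:
drive_tool(increments=[[1,0,0,-0.05,0,0,0],[1,0,0,-0.1,0,0,0],[1,0,0,-0.15,0,0,0],[1,0,0,-0.2,0,0,0],[1,0,0,-0.2,0,0,0]])

```text
t: 4.37
tool_pos: [0.4944, -0.3414, 0.0382]
orientation: [-3.141, -0.064, 0.001]
force: [0.7, -0.1, -0.2]
opening: 0.0004
```

```bash
python3 look.py k2
```

```text
4.3667 [ 0.4944 -0.3414  0.0382] [ 0.7208 -0.1495 -0.2309] 0.0004315380296436567
```

View pics/k2.png

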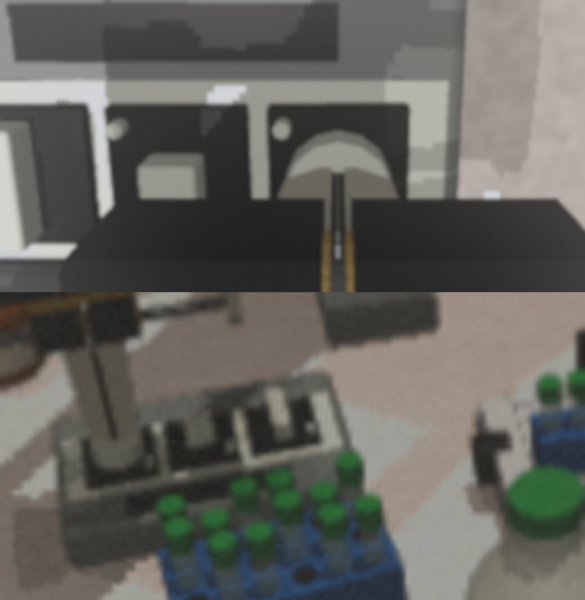

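Emit:
drive_tool(increments=[[1,0,0,-0.04,0,0,0],[1,0,0,-0.08,0,0,0],[1,0,0,-0.12,0,0,0],[1,0,0,-0.12,0,0,0]])

```text
t: 4.8
tool_pos: [0.4946, -0.3416, 0.0355]
orientation: [-3.141, -0.064, 0.0]
force: [0.5, 0.1, 0.9]
opening: 0.0006
```

Emit:
drive_tool(increments=[[1,0,0,-0.04,0,0,0],[1,0,0,-0.08,0,0,0],[1,0,0,-0.08,0,0,0]])

```text
t: 5.05
tool_pos: [0.4947, -0.3416, 0.0337]
orientation: [3.141, 0.064, 0.0]
force: [-0.4, 0.6, 2.9]
opening: 0.0003
```

Contact, at TCP z of about 0.0345. Pressing to the bottom.

Emit:
drive_tool(increments=[[1,0,0,-0.05,0,0,0],[1,0,0,-0.1,0,0,0],[1,0,0,-0.15,0,0,0],[1,0,0,-0.18,0,0,0],[1,0,0,-0.18,0,0,0]])

```text
t: 5.47
tool_pos: [0.4947, -0.3417, 0.0294]
orientation: [3.141, 0.064, 0.0]
force: [-2.0, 2.0, 5.3]
opening: 0.0002
```

```bash
python3 look.py k3
```

```text
5.4667 [ 0.4947 -0.3417  0.0294] [-1.9691  1.9941  5.3134] 0.00024877253744550116
```

View pics/k3.png

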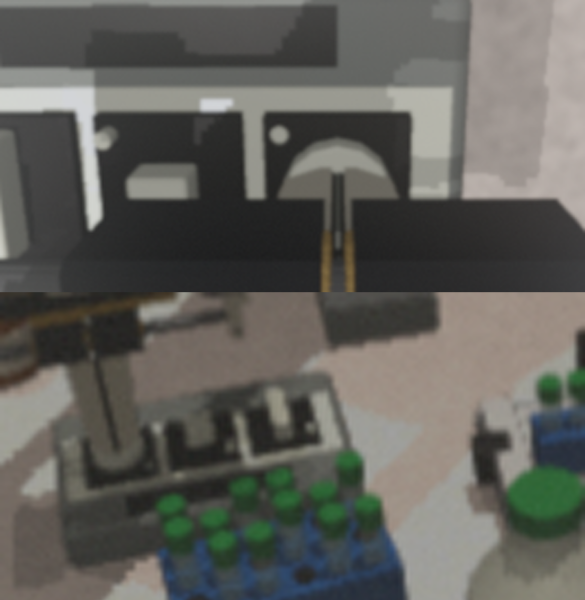

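The round pin now looks flush, and the force of 5.3 N is bottom-stop level. I'll give a small extra push, then lift and go to the bar with a clear hop.

Emit:
drive_tool(increments=[[1,0,0,-0.04,0,0,0],[1,0,0,-0.04,0,0,0],[1,0,0,0.3,0,0,0],[1,0,0,0.9,0,0,0],[1,-0.02,0.8,1,0,0,0],[1,-0.08,1.9,1,0,0,0],[1,-0.13,3.0,1,0,0,0],[1,-0.16,3.75,1,0,0,0],[1,-0.16,3.98,1,0,0,0],[1,-0.16,3.98,1,0,0,0]])

```text
t: 6.4
tool_pos: [0.4906, -0.2408, 0.0539]
orientation: [-3.141, -0.067, 0.0]
force: [-0.1, -0.3, -0.1]
opening: 0.0006
```

```bash
python3 look.py k4
```

```text
6.4 [ 0.4906 -0.2408  0.0539] [-0.1225 -0.347  -0.1427] 0.0006090680810901161
```

View pics/k4.png

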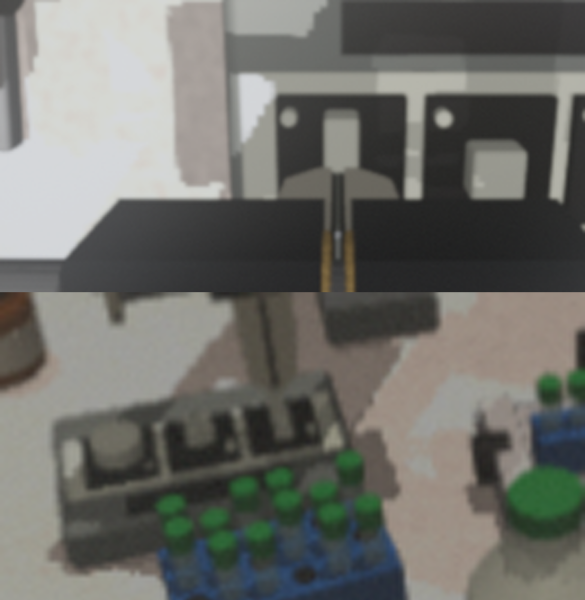

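The tool is centred over the bar (bar at column 341, fingers at 338). Pressing.

Emit:
drive_tool(increments=[[1,0,0,-0.3,0,0,0],[1,0,0,-0.6,0,0,0],[1,0,0,-0.75,0,0,0],[1,0,0,-0.82,0,0,0],[1,0,0,-0.88,0,0,0],[1,0,0,-0.94,0,0,0],[1,0,0,-1.0,0,0,0],[1,0,0,-1.0,0,0,0],[1,0,0,-1.0,0,0,0]])

```text
t: 7.25
tool_pos: [0.4906, -0.2424, 0.0295]
orientation: [3.14, 0.064, -0.0]
force: [-2.3, -1.2, 4.7]
opening: 0.0007
```

```bash
python3 look.py k5
```

```text
7.25 [ 0.4906 -0.2424  0.0295] [-2.3428 -1.2227  4.7352] 0.0007186305368879987
```

View pics/k5.png

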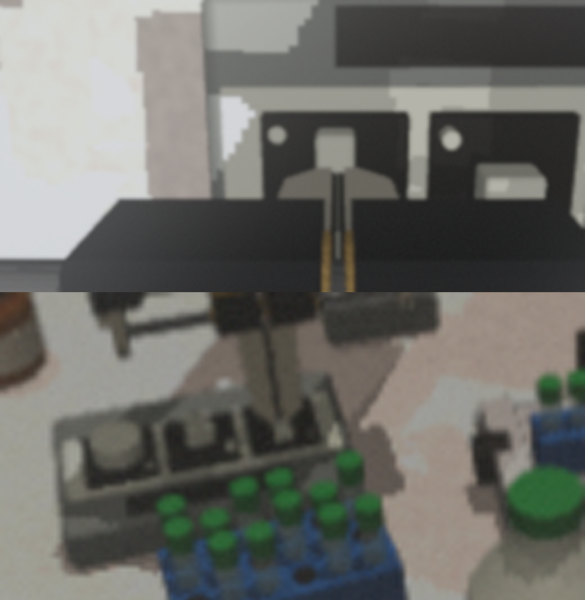

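The bar pin is down and the force is 4.7 N. One more millimetre, then lift and hop to the square.

Emit:
drive_tool(increments=[[1,0,0,-0.05,0,0,0],[1,0,0,-0.05,0,0,0],[1,0,0,-0.05,0,0,0]])

```text
t: 7.6
tool_pos: [0.4909, -0.2424, 0.0292]
orientation: [3.14, 0.064, 0.001]
force: [-8.1, 0.6, 14.4]
opening: 0.0006
```

Emit:
drive_tool(increments=[[1,0,0,0.4,0,0,0],[1,0,0,1,0,0,0],[1,0.03,-0.6,1.05,0,0,0],[1,0.06,-1.4,1.05,0,0,0],[1,0.09,-1.9,1.05,0,0,0],[1,0.09,-2.0,1.05,0,0,0],[1,0.09,-2.0,1.05,0,0,0]])

```text
t: 8.18
tool_pos: [0.4925, -0.2928, 0.0534]
orientation: [-3.14, -0.061, 0.001]
force: [0.5, 0.3, -0.1]
opening: 0.0002
```

```bash
python3 look.py k6
```

```text
8.1833 [ 0.4925 -0.2928  0.0534] [ 0.5397  0.3182 -0.0958] 0.0002447446919918251
```

View pics/k6.png

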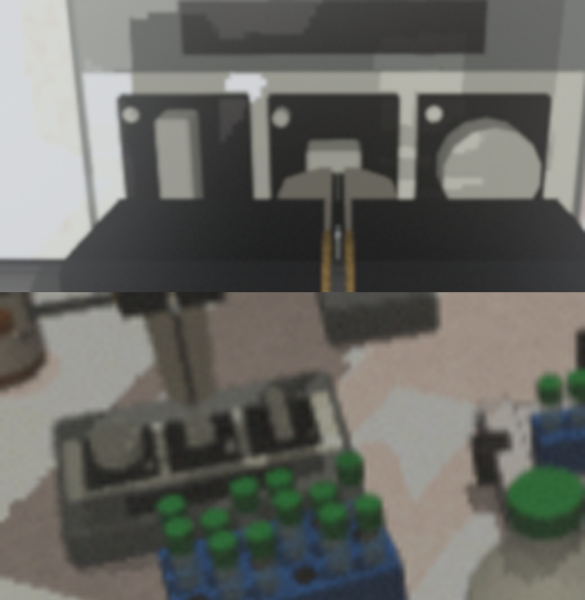

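The bar bottomed at 14 N, and both pins look flush. The tool is over the square; pressing.

Emit:
drive_tool(increments=[[1,0,0,-0.3,0,0,0],[1,0,0,-0.6,0,0,0],[1,0,0,-0.75,0,0,0],[1,0,0,-0.82,0,0,0],[1,0,0,-0.88,0,0,0],[1,0,0,-0.94,0,0,0],[1,0,0,-0.99,0,0,0],[1,0,0,-1.02,0,0,0],[1,0,0,-1.02,0,0,0]])

```text
t: 9.03
tool_pos: [0.493, -0.2919, 0.0293]
orientation: [-3.141, -0.064, -0.0]
force: [-3.4, 5.4, 8.4]
opening: 0.0006
```

```bash
python3 look.py k7
```

```text
9.0333 [ 0.493  -0.2919  0.0293] [-3.3539  5.359   8.3997] 0.0005621459479446301
```

View pics/k7.png

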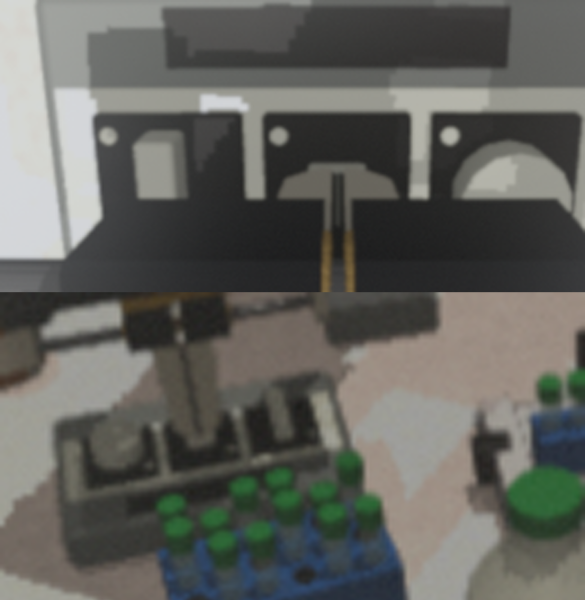

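All three pins are flush and the square bottomed at 8.4 N. Lifting clear and moving over the carriage handle, with the fingers half open and turned to the rail.

Emit:
drive_tool(increments=[[1,0,0,0.4,0,0,0],[1,0,0,1.5,0,0,0],[1,0,0,3,0,0,0],[0.5,0,0,4.5,0,0,0],[0.5,0.1,0.8,5.7,0,0,-0.02],[0.5,0.3,2.2,6,0,0,-0.04],[0.5,0.6,3.7,6,0,0,-0.06],[0.5,0.9,5.2,6,0,0,-0.066],[0.5,1.2,6.7,6,0,0,-0.066],[0.5,1.35,8,6,0,0,-0.066],[0.5,1.45,9,6,0,0,-0.066],[0.5,1.47,9.6,6,0,0,-0.066],[0.5,1.47,9.74,6,0,0,-0.066],[0.5,1.47,9.74,6,0,0,-0.066],[0.5,1.47,9.74,6,0,0,-0.066]])

```text
t: 10.38
tool_pos: [0.5297, -0.0494, 0.1789]
orientation: [3.141, -0.039, 0.001]
force: [0.0, -0.1, -0.9]
opening: 0.0464
```

Run:
```python
from h import *
np.set_printoptions(precision=4,suppress=True)
s=robot.read_state();c=robot.read_camera("wrist");T=T_of(c,s)
np.savez("w4.npz",T=T)
print(s["t"],s["tool_pos"],R.from_rotvec(s["orientation"]).as_matrix()[:,0],s["force"],s["opening"])
cv2.imwrite("pics/w4.png",c["image"][:,:,::-1])
print(proj(c,T,[[.5297,-.0485,.094],[.5297,.0924,.03],[.603,.0924,.03]]))
```

```text
10.3833 [ 0.5297 -0.0494  0.1789] [ 0.9997 -0.0251  0.0004] [ 0.0451 -0.106  -0.929 ] 0.046420882059981725
[[317.3095 200.2747]
 [203.3709 190.4908]
 [195.679  129.2222]]
```

View pics/w4.png

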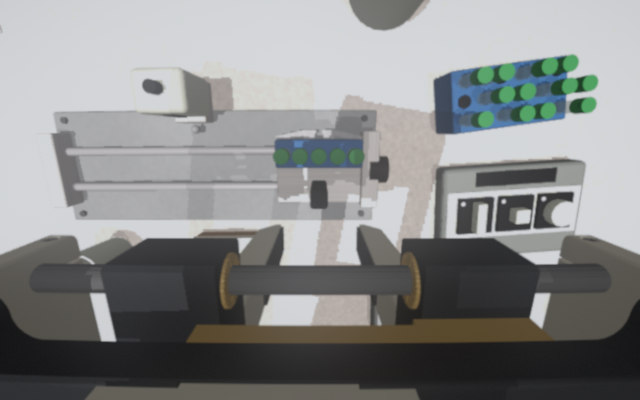

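Run:
```python
import cv2
a=cv2.imread("pics/w4.png")
cv2.imwrite("pics/w4a.png",cv2.resize(a[100:230,170:350],None,fx=4.4,fy=4.4,interpolation=cv2.INTER_CUBIC))
```

```text
(no output)
```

View pics/w4a.png

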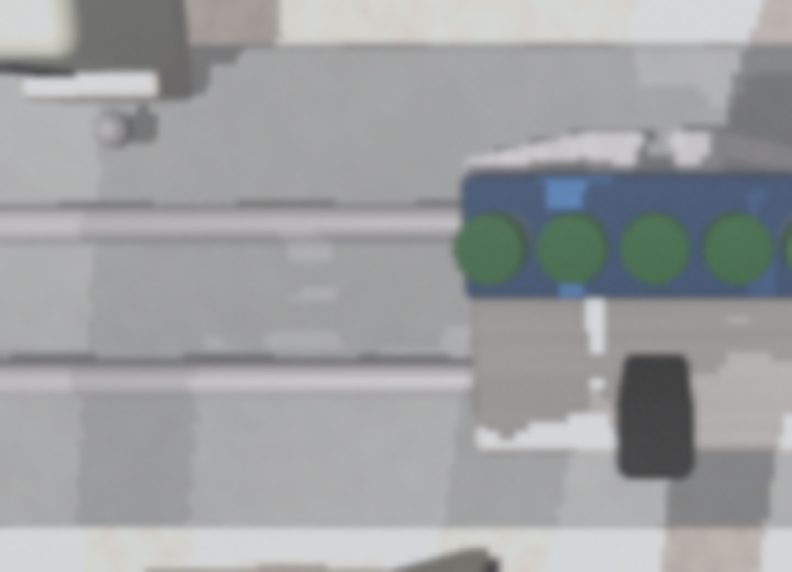

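Run:
```python
from h import *
np.set_printoptions(precision=4,suppress=True)
T=np.load("w4.npz")["T"];c=robot.read_camera("wrist")
f=lambda x,y:((x+.5)/4.4-.5+170,(y+.5)/4.4-.5+100)
yax=np.array([.0246,.9997,0])
for z in(.02,.027,.034):
    b,n=cast(c,T,[f(113,128),f(655,143)],z);print(z,b,n,(b-n)@yax)
for y in(436,):
  print("handle",cast(c,T,[f(656,y),f(618,478),f(694,478)],.094))
s=robot.read_state();print(s["force"])
```

```text
0.02 [0.6038 0.0972 0.02  ] [ 0.5957 -0.0511  0.02  ] 0.14843979370754226
0.027 [0.6037 0.0941 0.027 ] [ 0.5957 -0.0511  0.027 ] 0.14539437735226576
0.034 [0.6035 0.091  0.034 ] [ 0.5957 -0.0512  0.034 ] 0.1423489609969892
handle [[ 0.5313 -0.0499  0.094 ]
 [ 0.5216 -0.041   0.094 ]
 [ 0.5212 -0.0584  0.094 ]]
[-0.2487 -0.3724 -0.6775]
```

The handle's top is about (0.531,-0.050), the ball is at y≈0.093 and the notch is at (655,143) in the zoom, so the travel is about 0.143 m. Lowering partway to check alignment.

Emit:
drive_tool(increments=[[0.5,0,0,-0.6,0,0,0],[0.5,0.04,0,-1.6,0,0,0],[0.5,0.04,0,-2.6,0,0,0],[0.5,0.04,0,-3.2,0,0,0],[0.5,0.04,0,-3.5,0,0,0],[0.5,0.04,0,-3.5,0,0,0]])

```text
t: 10.98
tool_pos: [0.529, -0.0493, 0.089]
orientation: [-3.141, 0.042, 0.006]
force: [-0.8, -0.7, 0.8]
opening: 0.0466
```

```bash
cat > look2.py <<'E'
from h import *
import sys
np.set_printoptions(precision=4,suppress=True)
n=sys.argv[1]
s=robot.read_state();print(s["t"],s["tool_pos"],s["force"],s["opening"])
c=robot.read_camera("wrist")
a=cv2.resize(c["image"][100:250,170:470,::-1],(600,300),interpolation=cv2.INTER_CUBIC)
c=robot.read_camera("scene")
b=cv2.resize(c["image"][155:235,240:400,::-1],(600,300),interpolation=cv2.INTER_CUBIC)
cv2.imwrite(f"pics/{n}.png",np.vstack([a,b]))
E
python3 look2.py g1
```

```text
10.9833 [ 0.529  -0.0493  0.089 ] [-0.8065 -0.7144  0.8326] 0.04656772653571272
```

View pics/g1.png

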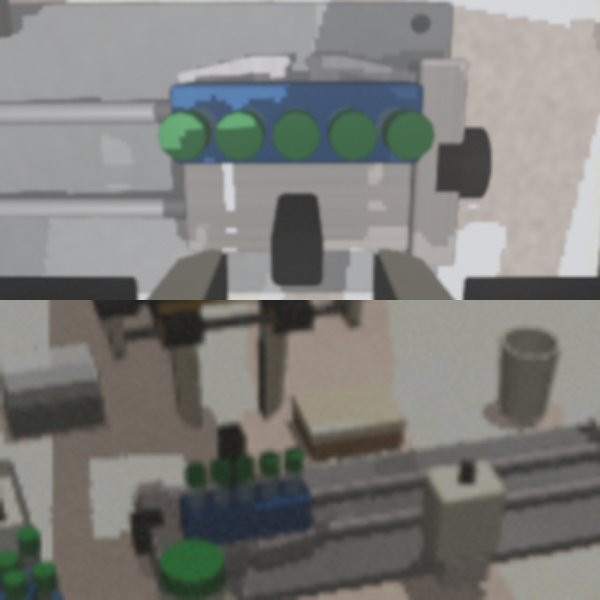

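The fingers straddle the handle, so I'll go down to grip height and close.

Emit:
drive_tool(increments=[[0.5,0.04,0,-0.5,0,0,0],[0.5,0.04,0,-1.1,0,0,0],[0.5,0.04,0,-1.6,0,0,0],[0.5,0.04,0,-1.9,0,0,0],[0.5,0.04,0,-2.0,0,0,0],[0.5,0.04,0,-2.0,0,0,0]])

```text
t: 11.58
tool_pos: [0.531, -0.0484, 0.0403]
orientation: [-3.141, 0.039, 0.002]
force: [0.1, -0.5, -0.3]
opening: 0.0461
```

```bash
python3 look2.py g2
```

```text
11.5833 [ 0.531  -0.0484  0.0403] [ 0.1139 -0.4776 -0.2946] 0.0461208634288612
```

View pics/g2.png

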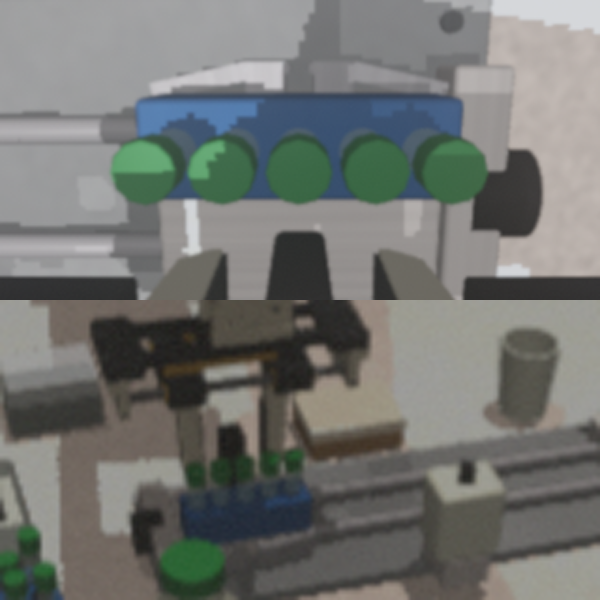

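Emit:
drive_tool(increments=[[1,0,0,0,0,0,0],[1,0,0,0,0,0,0],[1,0,0,0,0,0,0],[1,0,0,0,0,0,0],[1,0,0,0,0,0,0],[1,0,0,0,0,0,0],[1,0,0,0,0,0,0],[1,0,0,0,0,0,0]], squeeze=40)

```text
t: 12.35
tool_pos: [0.5318, -0.0483, 0.0414]
orientation: [-3.141, 0.039, -0.001]
force: [-0.9, 2.9, 2.9]
opening: 0.0179
```

Gripped, opening 17.9 mm, which matches the post. Sliding the first 100 mm along the rail.

Emit:
drive_tool(increments=[[1,0.005,0.2,0,0,0,0],[1,0.015,0.6,0,0,0,0],[1,0.027,1.1,0,0,0,0],[1,0.04,1.6,0,0,0,0],[1,0.05,2.1,0,0,0,0],[1,0.064,2.6,0,0,0,0],[1,0.076,3.1,0,0,0,0],[1,0.086,3.5,0,0,0,0],[1,0.096,3.9,0,0,0,0],[1,0.098,4.0,0,0,0,0],[1,0.098,4.0,0,0,0,0],[1,0.098,4.0,0,0,0,0]])

```text
t: 13.35
tool_pos: [0.5342, 0.0502, 0.0414]
orientation: [3.139, -0.039, 0.0]
force: [-2.0, -6.9, 3.9]
opening: 0.0179
```

```bash
python3 look2.py g3
```

```text
13.35 [0.5342 0.0502 0.0414] [-1.9675 -6.9225  3.9237] 0.017872993557830848
```

View pics/g3.png

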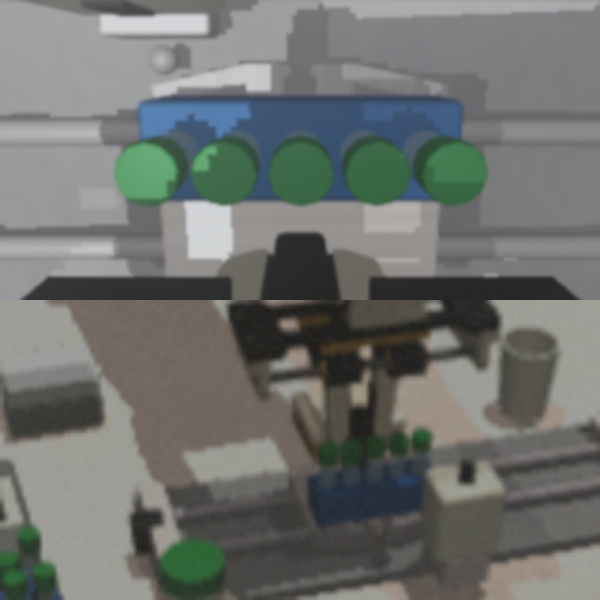

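```bash
cat > d.py <<'E'
from h import *
np.set_printoptions(precision=4,suppress=True)
s=robot.read_state();c=robot.read_camera("wrist");T=T_of(c,s)
im=c["image"][:,:,::-1]
import sys
cv2.imwrite(f"pics/{sys.argv[1]}.png",cv2.resize(im[110:170,230:350],None,fx=6,fy=6,interpolation=cv2.INTER_CUBIC))
np.savez("wd.npz",T=T);print(s["tool_pos"],s["force"])
E
python3 d.py d1
```

```text
[0.5342 0.05   0.0414] [-2.6873 -7.7332  3.8415]
```

View pics/d1.png

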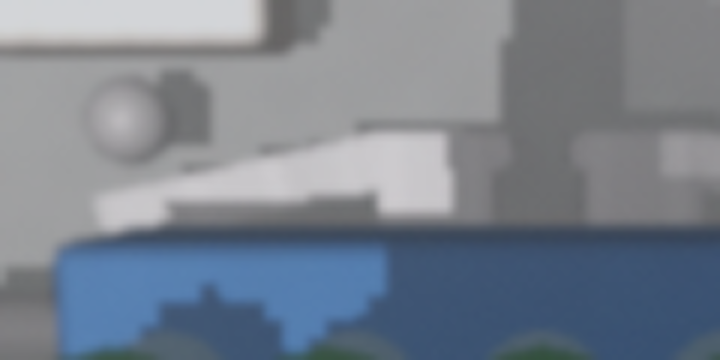

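The ball is at (125,118) in the zoom; the groove is about 46–50 mm further on by the ramp's scale. I'll advance 32 mm and then feel my way in short steps.

Emit:
drive_tool(increments=[[1,0.005,0.2,0,0,0,0],[1,0.012,0.5,0,0,0,0],[1,0.02,0.8,0,0,0,0],[1,0.027,1.1,0,0,0,0],[1,0.03,1.28,0,0,0,0],[1,0.03,1.28,0,0,0,0],[1,0.03,1.28,0,0,0,0]])

```text
t: 14.08
tool_pos: [0.535, 0.0823, 0.0414]
orientation: [3.139, -0.04, 0.0]
force: [-1.5, -6.3, 3.5]
opening: 0.0177
```

```bash
python3 d.py d2
```

```text
[0.535  0.0823 0.0414] [-1.5403 -6.2538  3.5299]
```

View pics/d2.png

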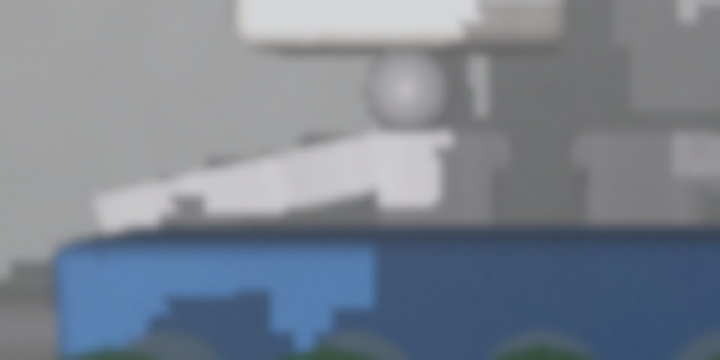

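The ball is at column 407 and the groove gap spans about 505–575, centred near 540. At 8.8 px/mm that leaves about 15 mm, so the notch is near TCP y=0.097. Moving in small felt steps.

Emit:
drive_tool(increments=[[1,0.003,0.12,0,0,0,0],[1,0.007,0.28,0,0,0,0],[1,0.007,0.28,0,0,0,0],[1,0.007,0.28,0,0,0,0]])

```text
t: 14.47
tool_pos: [0.5352, 0.0891, 0.0414]
orientation: [3.139, -0.04, 0.0]
force: [-2.3, -6.7, 4.4]
opening: 0.0179
```

Emit:
drive_tool(increments=[[1,0,0.04,0,0,0,0],[1,0,0.04,0,0,0,0],[1,0,0.04,0,0,0,0]])

```text
t: 14.72
tool_pos: [0.5351, 0.0897, 0.0414]
orientation: [3.139, -0.04, 0.0]
force: [-1.9, -7.0, 4.6]
opening: 0.0181
```

Emit:
drive_tool(increments=[[1,0,0.04,0,0,0,0],[1,0,0.04,0,0,0,0],[1,0,0.04,0,0,0,0]])

```text
t: 14.97
tool_pos: [0.5352, 0.0907, 0.0414]
orientation: [3.139, -0.04, 0.0]
force: [-1.7, -8.2, 4.2]
opening: 0.0173
```

Emit:
drive_tool(increments=[[1,0,0.04,0,0,0,0],[1,0,0.04,0,0,0,0],[1,0,0.04,0,0,0,0]])

```text
t: 15.22
tool_pos: [0.5352, 0.0916, 0.0414]
orientation: [3.139, -0.041, 0.0]
force: [-1.4, -8.6, 4.8]
opening: 0.0178
```

Emit:
drive_tool(increments=[[1,0,0.04,0,0,0,0],[1,0,0.04,0,0,0,0],[1,0,0.04,0,0,0,0]])

```text
t: 15.47
tool_pos: [0.5352, 0.0928, 0.0414]
orientation: [3.139, -0.041, 0.001]
force: [-1.2, -8.3, 3.9]
opening: 0.0177
```

Emit:
drive_tool(increments=[[1,0,0.04,0,0,0,0],[1,0,0.04,0,0,0,0],[1,0,0.04,0,0,0,0]])

```text
t: 15.72
tool_pos: [0.5353, 0.0938, 0.0414]
orientation: [3.139, -0.04, 0.001]
force: [-1.2, -7.7, 3.4]
opening: 0.0182
```

Emit:
drive_tool(increments=[[1,0,0.04,0,0,0,0],[1,0,0.04,0,0,0,0],[1,0,0.04,0,0,0,0]])

```text
t: 15.97
tool_pos: [0.5353, 0.0949, 0.0414]
orientation: [3.139, -0.04, 0.001]
force: [-1.1, -7.2, 4.1]
opening: 0.0176
```

```bash
python3 d.py d3
```

```text
[0.5353 0.0949 0.0414] [-1.0878 -7.2142  4.0725]
```

View pics/d3.png

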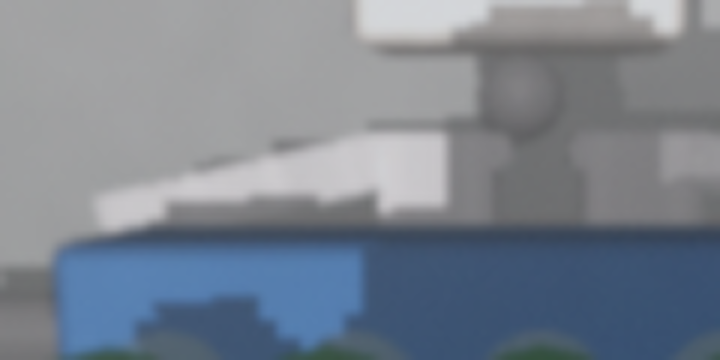

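The ball (520,95) is entering the groove (centre about 538), and the push has fallen from 8.6 to 7.2 N, so the pull-in has started. Carrying on.

Emit:
drive_tool(increments=[[1,0,0.04,0,0,0,0],[1,0,0.04,0,0,0,0],[1,0,0.04,0,0,0,0]])

```text
t: 16.27
tool_pos: [0.5353, 0.0961, 0.0414]
orientation: [3.139, -0.04, 0.001]
force: [-0.3, -6.0, 4.1]
opening: 0.0179
```

Emit:
drive_tool(increments=[[1,0,0.04,0,0,0,0],[1,0,0.04,0,0,0,0],[1,0,0.04,0,0,0,0]])

```text
t: 16.52
tool_pos: [0.5354, 0.0971, 0.0414]
orientation: [3.139, -0.04, 0.001]
force: [-0.3, -6.8, 2.6]
opening: 0.0176
```

```bash
python3 d.py d4
```

```text
[0.5354 0.0971 0.0414] [-0.315  -6.8218  2.6086]
```

View pics/d4.png

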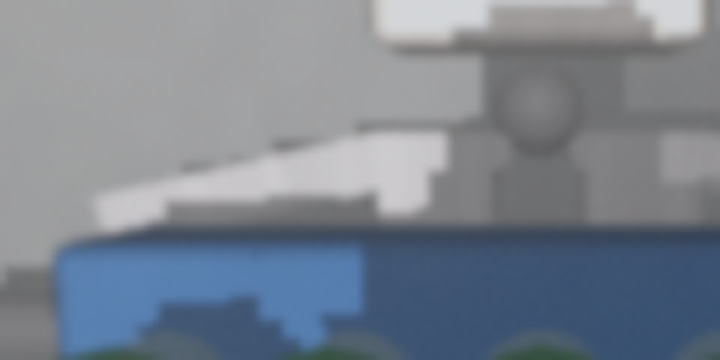

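The ball (539,108) now sits deep in the groove and centred (groove 495–585). One more millimetre to feel the push rise.

Emit:
drive_tool(increments=[[1,0,0.04,0,0,0,0],[1,0,0.04,0,0,0,0],[1,0,0.04,0,0,0,0]])

```text
t: 16.82
tool_pos: [0.5354, 0.0974, 0.0414]
orientation: [3.138, -0.041, 0.001]
force: [-0.6, -8.8, 3.5]
opening: 0.018
```

```bash
python3 d.py d5
```

```text
[0.5354 0.0974 0.0414] [-0.6021 -8.7627  3.4543]
```

View pics/d5.png

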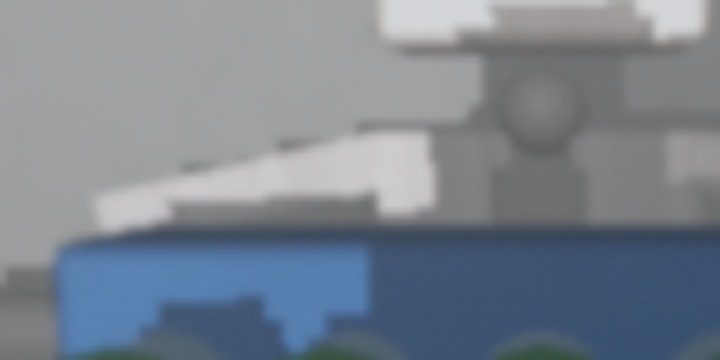

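The push rose from 6.0 to 8.8 N and the carriage now barely yields, with the ball centred in the groove at (540,110). That is the click. I'll hold for half a second and check the console.

Emit:
drive_tool(increments=[[1,0,0,0,0,0,0],[1,0,0,0,0,0,0],[1,0,0,0,0,0,0],[1,0,0,0,0,0,0],[1,0,0,0,0,0,0],[1,0,0,0,0,0,0],[1,0,0,0,0,0,0],[1,0,0,0,0,0,0]])

```text
t: 17.53
tool_pos: [0.5354, 0.0974, 0.0414]
orientation: [3.138, -0.041, 0.001]
force: [-0.9, -8.9, 3.7]
opening: 0.0181
```

```bash
python3 d.py d6
python3 - <<'E'
from h import *
c=robot.read_camera("top");b=c["image"][185:255,380:470,::-1]
c=robot.read_camera("scene");a=c["image"][170:270,165:345,::-1]
cv2.imwrite("pics/f.png",np.vstack([cv2.resize(b,(400,311),interpolation=cv2.INTER_CUBIC),cv2.resize(a,(400,222),interpolation=cv2.INTER_CUBIC)]))
E
```

```text
[0.5354 0.0974 0.0414] [-0.8921 -8.9102  3.6846]
```

View pics/f.png

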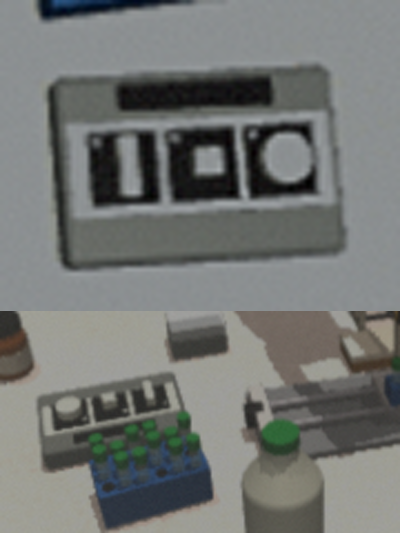

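View pics/d6.png

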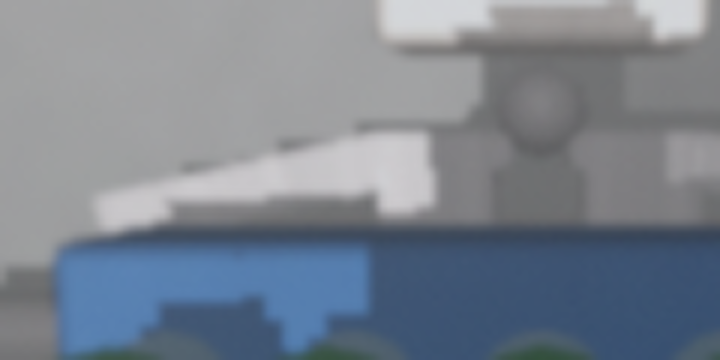

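The keys stand up again and the bystanders are in place. The ball sits centred in the groove (540,110), the carriage is steady and the grip is firm. Handing in.

```bash
python3 -c "
from plant import robot
robot.close_job();print(robot.read_state()['tool_pos'],robot.read_state()['force'])"
```

```text
the job is handed in; nothing more can be done
the job is handed in; nothing more can be done
```

I pressed the round, bar and square keys in that order, gripped the handle post and slid the carriage about 146 mm until the ball clicked into the notch. I handed the job in at about 17.7 s, still gripping the post; no verdict is reported.

**Keys:** The last push readings were about 5.3 N on round (before a final 1 mm push with no reading), 14.4 N on bar and 8.4 N on square. The wrist pictures taken during pressing showed all three tell-tale pins flush. The last pictures show all three keys up again.

**Notch:** The push needed fell from 8.6 to 6.0 N as the ball pulled in, then rose to 8.8–8.9 N within about 1.3 mm. The ball looks centred in the groove. The carriage held still for the last 0.7 s with the fingers 18 mm apart on the post. I stopped at 8.9 N, so I felt only about half of the expected 5–6 N step. I took that as centred and did not test the far side.

**Disagreement:** The stated 25 mm from TCP to fingertips did not hold. The caps were touched with the reported TCP about 15 mm below their tops, roughly 40 mm off. I went by touch and the pictures instead, and allowed for it when gripping.

**Bystanders:** Those visible in the last pictures looked undisturbed. I took no full-bench picture at the end.

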